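Load the reagent bottle carrier

ROBOT

A 7-joint arm with a two-finger parallel gripper is mounted at the origin on a cart in front of the work surface, level with it; the furniture and walls round the work are solid. World frame = base frame: x ahead of the robot, y to its left, z up, the work surface at z = 0. Lengths are in m, angles in rad, forces in N, time in s.
With the tool pointing down it reaches from about 0.425 to 0.825 m from the base axis. Payload 3.6 kg.
Tool frame: the origin (TCP) lies at the very end of the fingers, on their centre line; the grasp point (between the pads) lies 19 mm behind it (manip.tcp_to_grasp is the distance from the TCP to the grasp point, in m); x points along the fingers, y is the direction in which the jaws open and shut, and the axes are right-handed (so a half turn about x gives the same grasp; the last joint's range is limited). The gripper opens to 93 mm and grips with 3 to 60 N. Pads are 15 mm wide; open, the fingers measure 128 mm over their backs; the gripper's body (75 mm by 188 mm) begins 65 mm behind the grasp point.
Start: joints at [-0.026, 0.615, -0.013, 1.423, 0.008, 1.103, -0.04], TCP at [0.65, 0, 0.219] pointing down, gripper open.
Joint ranges: [-3.12, 3.12], [-0.3, 2.06], [-1.34, 1.32], [0.26, 2.42], [-1.36, 4.5], [0.01, 1.98], [-2.84, 2.84]. Speed limits (rad/s): [2.79, 2.79, 3.14, 3.14, 3.14, 3.14, 3.14].

INTERFACE

Orientations are given as a rotation vector (axis times angle).
In Python, from workcell import manip gives the robot as it stands.
- The arm moves only by the tool step_arm, never from a script. Its argument "rows" is a list of rows, each a list of 7 numbers: the shift along the tool's x, y, z in m, then the turn, a rotation vector about the tool's x, y, z in rad, then the opening, from 0 (shut) to 1 (fully open). In form: [[tx, ty, tz, wx, wy, wz, gripper], ...]. A call has 1 to 20 rows; each row shifts and turns the commanded pose from where the row before left it, along the tool's axes as they then stand; what a row does not reach is not made up. A row lasts 1/10 s, in which the tool goes at most 50 mm and 8.59 degrees, less where a joint would pass 70% of its speed; a pose out of reach is approached as far as the arm can. A call with a gripper value outside its range is refused whole. The fingers move at their own pace and stop on an object; "squeeze" is the grip in N (left out, the last holds). Time passes only in rows, so rows that do not move let the fingers close. It gives the time, the measured TCP pose, the force and the opening at its end, in the units of the state.
- manip.state(): the state, without advancing time (a new reading comes with each control period).
- manip.get_image(name): name is "scene" or "side" or "wrist"; returns a dict with "pixels" (480x640x3 uint8, blue, green, red), "K" (3x3 intrinsics, pixels), "k1" (the pictures are not rectified: a ray, as slopes to the right and down, at radius r is drawn at 1 + k1 r^2 times it, then the intrinsics apply), "rvec" (rotation vector, rad) and "tvec" (3), from world to camera coordinates, as OpenCV has them. Camera axes: x right, y down, z forward; pixel columns grow to the right and rows downward; lengths in m; the calibration is good to about 2 mm. A picture is of the moment at which its call begins. There is no depth.
- manip.job_done(): hands the job in, once; it reports no verdict.
Trained networks look in a picture, given as the dict that the camera call returned (one of the last four; its "shot" number tells which), for a name from the list of things; names that differ only in an ending like _2 or _b are one class to them, and where a whole thing is asked for, a point or a joint stands for the part that bears it (a point fixed in the world has none). Each returns a list of dicts, best first, with "conf" (0 to 1); they miss things now and then, are a little off and sometimes report something else, mostly with a low value. They report only what shows in the picture. A call takes as long as a camera call. They do not tell look-alikes from the thing itself.
- manip.spot_in(picture, query): "at" ([column, row] in pixels, amid what is visible of it).
- manip.regions_of(picture, query): "pixels" (480x640 bool, what is visible of it) and "at" ([column, row] in pixels, amid what is visible of it).
The state is a dict: "clock": time; "qpos": joint angles; "qd": joint speeds; "effort": joint torques, N m; "position": TCP position; "eef_rot": TCP orientation; "wrist_force": force on the tool from outside, world axes, zero at the start; "wrist_torque": the same for the moment, N m; "grip_width": opening from 0.0 (shut) to 1.0 (fully open).
Only numpy, scipy, OpenCV 4.12 (cv2) and the standard library are available. Lean on these libraries where they do the work, as an engineer would, in place of code of your own. Each camera call takes 0.05 s, during which the arm holds its last target.

TASK

Two white dropper bottles stand out on the open front part of the worktop, one with a red tip and one with a blue tip (not those in the row at the back): put both into empty cells of the light grey divided bottle carrier, each standing upright on the floor of a cell of its own. Set them down, do not drop them, and leave the brown bottle standing in its cell.

Things in the scene. Friction and masses are not known exactly. Their poses are not given: they have to be found in the camera images.
- carrier: Light grey open tray, 136 x 136 x 36 mm, fixed, any yaw; 9 mm lugs on its +x and -x sides. Walls, floor and two crossing full-height dividers are 4 mm thick: 2 x 2 cells, 62 mm square inside. Origin: centre of underside, x and y along its sides, z up; cell centres at x = +-33, y = +-33 mm, their floor at z = 4 mm. The brown bottle is always in cell (+33, +33); the other three are empty.
- red_bottle: White dropper bottle with a red collar and pointed red tip, upright on the open worktop (x under 0.62), 40 to 90 g. Round body, 42 mm diameter, straight to about 60 mm height, shoulder at 76 mm, 110 mm tall with the tip. Origin: centre of underside, z up its axis. Nothing stands within 45 mm of it, so it can be gripped round the body from above in any direction, the tip between the fingers.
- blue_bottle: White dropper bottle with a blue collar and pointed blue tip, upright on the open worktop (x under 0.62), 40 to 90 g. Round body, 42 mm diameter, straight to about 60 mm height, shoulder at 76 mm, 110 mm tall with the tip. Origin: centre of underside, z up its axis. Nothing stands within 45 mm of it, so it can be gripped round the body from above in any direction, the tip between the fingers.
- brown_bottle: Brown bottle with a black screw cap, 34 mm in diameter and 66 mm tall, already standing loose in one cell of the carrier, within 5 mm of the middle of that cell; it stays there. Origin: centre of its underside; z up.
Mind the look-alikes: they are no part of the job. What is shaped like the blue_bottle but purple or turquoise is not meant. What is shaped like the red_bottle but yellow is not meant.

How it is judged:
By the outcome, as a careful person would: the job done as asked, in the order asked, and still so for the second after the job is handed in, with the robot touching nothing.
It also fails if it takes over 51 s, if anything falls off the work surface, if the arm or the gripper's body presses on something with over 40 N, if the wrist force passes 120 N, or if a joint passes its speed limit or range.

## Working session

There is one attempt and no reset: what is moved stays moved. The work goes in short steps, Python scripts to look and compute and a tool call to move; the robot and the scene stay as the last step left them, time stands still between calls to the robot, and variables do not carry over. Pictures are saved under pics/ and viewed, and the job is handed in when it is done.

Besides the shell and the picture viewer there is one more tool, called after "Call:" by a JSON object that holds its "op" and its "data". step_arm: Moves the arm, as the interface text tells. Its arguments: {"type":"object","properties":{"rows":{"type":"array"},"squeeze":{"type":"number"}},"required":["rows"]}

```bash
mkdir -p pics; ls; cat > h.py <<'E'
import numpy as np, cv2, pickle
from workcell import manip
def grab(n,tag):
    p=manip.get_image(n); cv2.imwrite(f"pics/{tag}.png",p["pixels"]); pickle.dump(p,open(f"pics/{tag}.pkl","wb")); return p
def ray(p,uv):
    K=np.array(p["K"]);k1=p["k1"]
    d=np.array([(uv[0]-K[0,2])/K[0,0],(uv[1]-K[1,2])/K[1,1]])
    s=d.copy()
    for _ in range(30): s=d/(1+k1*(s@s))
    R,_=cv2.Rodrigues(np.array(p["rvec"],float)); t=np.array(p["tvec"],float).ravel()
    v=R.T@np.array([s[0],s[1],1]); return -R.T@t, v/np.linalg.norm(v)
def atz(p,uv,z):
    o,v=ray(p,uv); return o+v*(z-o[2])/v[2]
def tri(obs):
    A=np.zeros((3,3));b=np.zeros(3);L=[ray(p,u) for p,u in obs]
    for o,v in L:
        M=np.eye(3)-np.outer(v,v);A+=M;b+=M@o
    x=np.linalg.solve(A,b); return x,[np.linalg.norm((np.eye(3)-np.outer(v,v))@(x-o)) for o,v in L]
def proj(p,X):
    R,_=cv2.Rodrigues(np.array(p["rvec"],float)); c=R@np.array(X,float)+np.array(p["tvec"],float).ravel()
    s=c[:2]/c[2]; s=s*(1+p["k1"]*(s@s)); K=np.array(p["K"]); return [K[0,0]*s[0]+K[0,2],K[1,1]*s[1]+K[1,2]]
E
python3 - <<'E'
from h import *
for n in ["scene","side","wrist"]:
    p=grab(n,n+"0")
    o,_=ray(p,(320,240)); print(n,p["k1"],o.round(3))
    for q in ["red_bottle","blue_bottle","carrier","brown_bottle"]:
        print(q,[(np.round(d["at"],1).tolist(),round(d["conf"],2)) for d in manip.spot_in(p,q)])
print(manip.state())
E
```

```text
pics
scene 0.048701249176482254 [-0.294 -0.523  0.937]
red_bottle [([329.4, 283.2], 0.74), ([326.7, 247.8], 0.68), ([291.8, 265.9], 0.64)]
blue_bottle [([392.8, 264.5], 0.95), ([367.5, 288.7], 0.67), ([433.8, 266.7], 0.58)]
carrier [([233.3, 199.6], 0.58)]
brown_bottle [([254.2, 189.9], 0.77)]
side 0.05454737354271274 [0.256 0.818 0.478]
red_bottle [([364.9, 232.8], 0.97), ([350.2, 257.8], 0.77), ([306.9, 239.1], 0.59)]
blue_bottle [([324.5, 207.7], 0.97), ([354.4, 213.8], 0.87), ([313.2, 181.8], 0.48)]
carrier [([212.4, 321.0], 0.72)]
brown_bottle [([205.2, 291.7], 0.85)]
wrist -0.02308988470351142 [0.65  0.076 0.385]
red_bottle [([182.9, 410.0], 0.92), ([114.9, 326.6], 0.78)]
blue_bottle [([225.0, 472.5], 0.92), ([153.4, 461.9], 0.91)]
carrier [([257.0, 87.6], 0.6)]
brown_bottle [([285.3, 149.1], 0.63)]
{'clock': 0.75, 'qpos': array([-0.02649968,  0.61483295, -0.01263023,  1.42338073,  0.00809013,
        1.10340532, -0.0404172 ]), 'qd': array([-0.00023994,  0.00090866, -0.00339988, -0.00155918, -0.00119071,
       -0.00112614, -0.00105782]), 'effort': array([-4.31448480e-04, -4.58728409e+01,  2.08572471e-01, -1.66011626e+01,
       -6.10595522e-02,  1.32708813e-02,  3.40980432e-05]), 'position': array([6.49980311e-01, 4.35103759e-05, 2.18690096e-01]), 'eef_rot': array([ 1.20922387,  1.20925145, -1.20912015]), 'wrist_force': array([-0.3070539 ,  0.52644501,  0.86713721]), 'wrist_torque': array([-0.0046735 ,  0.00786671, -0.02344452]), 'grip_width': 0.9984451608926861}
```

View pics/scene0.png

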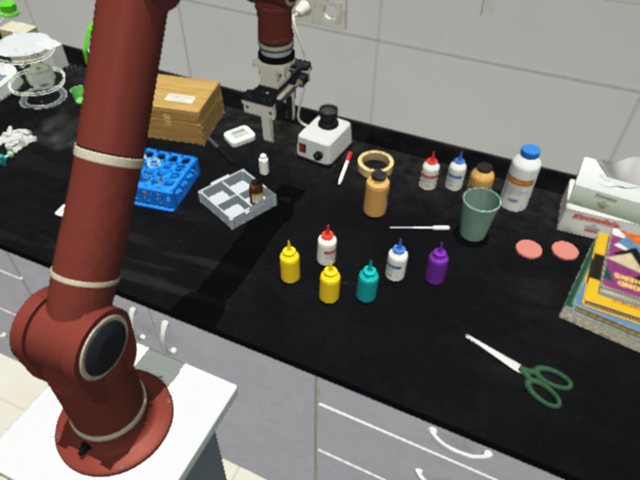

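View pics/side0.png

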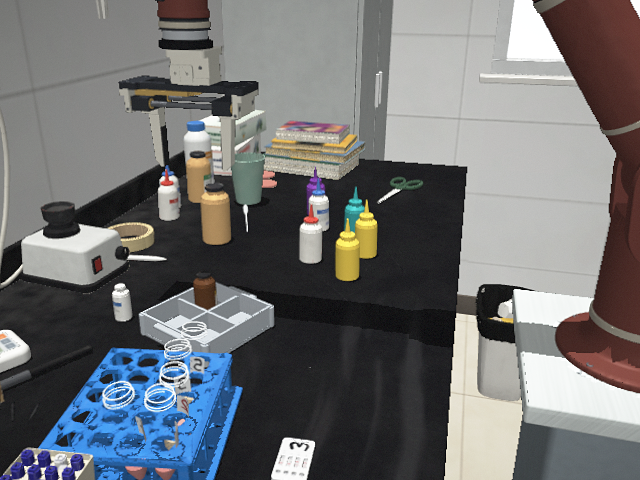

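View pics/wrist0.png

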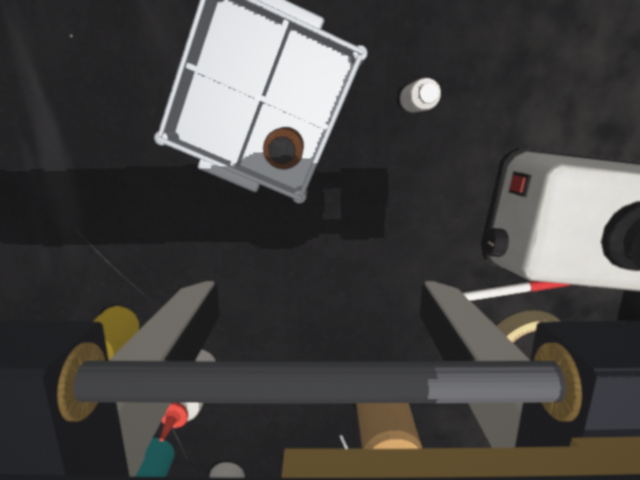

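The red target is at scene (327,247) and side (311,240). The blue target is at scene (397,262) and side (319,208). The carrier is at scene (237,199), and the wrist camera sees it almost whole. The brown bottle is in the cell at wrist (284,147). Next I'll zoom in for accurate pixels.

```bash
python3 - <<'E'
from h import *
L=lambda t:pickle.load(open(f"pics/{t}.pkl","rb"))
s,d=L("scene0"),L("side0")
def crop(p,x0,y0,w,h,f): return cv2.resize(p["pixels"][y0:y0+h,x0:x0+w],None,fx=f,fy=f,interpolation=cv2.INTER_CUBIC)
a=crop(s,270,215,190,95,4.2);cv2.imwrite("pics/c1.png",a[:, :800])
b=crop(d,285,160,105,125,4.5);cv2.imwrite("pics/c2.png",b)
print(a.shape,b.shape)
for p,n in ((s,'s'),(d,'d')):
    hsv=cv2.cvtColor(p["pixels"],cv2.COLOR_BGR2HSV)
    H,S,V=cv2.split(hsv)
    for nm,m in (("red",((H<6)|(H>172))&(S>130)&(V>90)),("blue",(H>104)&(H<122)&(S>130)&(V>70))):
        x0,y0,x1,y1={'s':(300,215,460,300),'d':(295,165,390,285)}[n]
        mm=np.zeros_like(H);mm[y0:y1,x0:x1]=m[y0:y1,x0:x1]
        c,l,st,ce=cv2.connectedComponentsWithStats(mm)
        for i in range(1,c):
            if st[i][4]>8: 
                ys,xs=np.where(l==i); print(n,nm,st[i].tolist(),ce[i].round(1),"top",xs[ys==ys.min()].mean(),ys.min())
R,_=cv2.Rodrigues(manip.state()["eef_rot"]);print(R.round(2))
w=L("wrist0")
# carrier corners top z=.036 in wrist
for u in [(363,52),(300,197),(161,138),(262,99)]: print(u,atz(w,u,.036).round(4))
E
```

```text
(399, 798, 3) (562, 472, 3)
s red [321, 224, 13, 16, 114] [327.2 232.9] top 328.0 224
s blue [392, 238, 14, 16, 116] [399. 247.] top 400.5 238
d red [304, 205, 14, 18, 109] [310.5 217.1] top 311.0 205
d blue [312, 179, 13, 16, 74] [318.  189.7] top 318.0 179
[[ 0.  1.  0.]
 [ 0.  0. -1.]
 [-1.  0. -0.]]
(363, 52) [0.6857 0.1356 0.036 ]
(300, 197) [0.6329 0.0161 0.036 ]
(161, 138) [0.5136 0.0675 0.036 ]
(262, 99) [0.602  0.0991 0.036 ]
```

View pics/c1.png

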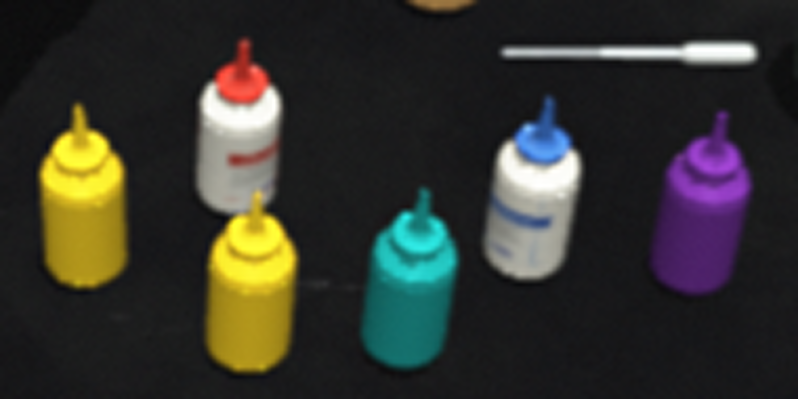

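View pics/c2.png

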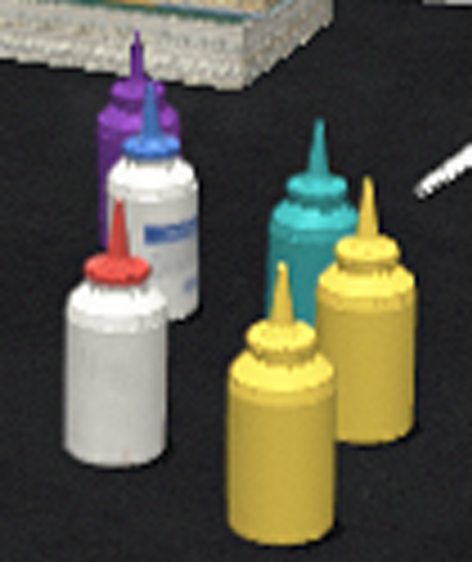

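Red's tip is at scene (328,225) and side (311,205). Blue's tip is at scene (400.7,238) and side (318,178). I'll triangulate these along with the neighbouring bottles and the carrier corners.

```bash
python3 - <<'E'
from h import *
L=lambda t:pickle.load(open(f"pics/{t}.pkl","rb"))
s,d,w=L("scene0"),L("side0"),L("wrist0")
S=lambda x,y:(270+x/4.2,215+y/4.2)
D=lambda x,y:(285+x/4.5,160+y/4.5)
for n,a,b in [("red tip",S(243,41),D(118,201)),("blue tip",S(549,98),D(150,83)),("red collar",S(242,82),D(118,270)),("blue collar",S(543,142),D(151,148)),
 ("yA",S(80,105),D(282,263)),("yB",S(257,192),D(367,178)),("teal",S(424,190),D(318,121)),("purple",S(722,113),D(137,34))]:
    x,r=tri([(s,a),(d,b)]); print(n,x.round(4),np.round(r,4))
def crop(p,x0,y0,w,h,f): return cv2.resize(p["pixels"][y0:y0+h,x0:x0+w],None,fx=f,fy=f,interpolation=cv2.INTER_CUBIC)
a=crop(s,190,160,100,75,6);b=crop(d,130,260,150,100,5)
c=crop(w,140,0,240,210,3)
for n,i in (("k1",a),("k2",b),("k3",c)): cv2.imwrite(f"pics/{n}.png",i)
E
```

```text
red tip [ 0.5129 -0.1816  0.11  ] [0.0012 0.0012]
blue tip [ 0.5381 -0.3369  0.1113] [0.0014 0.0014]
red collar [ 0.5129 -0.1815  0.0803] [0.0015 0.0015]
blue collar [ 0.5376 -0.3373  0.0802] [0.0017 0.0017]
yA [ 0.4349 -0.1276  0.1113] [0.0014 0.0014]
yB [ 0.4191 -0.2308  0.1114] [0.0005 0.0005]
teal [ 0.4536 -0.3028  0.1111] [0.0012 0.0012]
purple [ 0.5647 -0.4174  0.1102] [0.0017 0.0017]
```

View pics/k1.png

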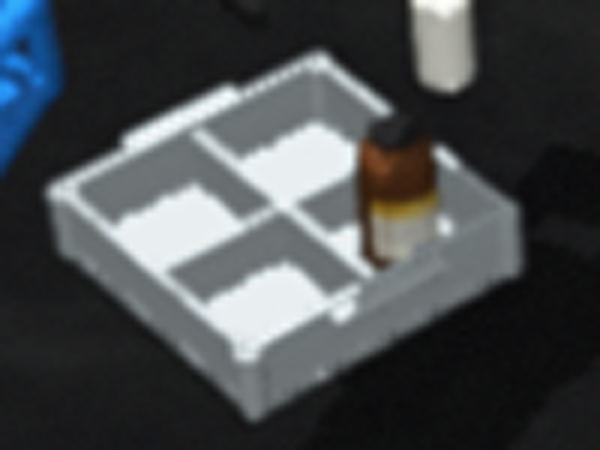

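View pics/k2.png

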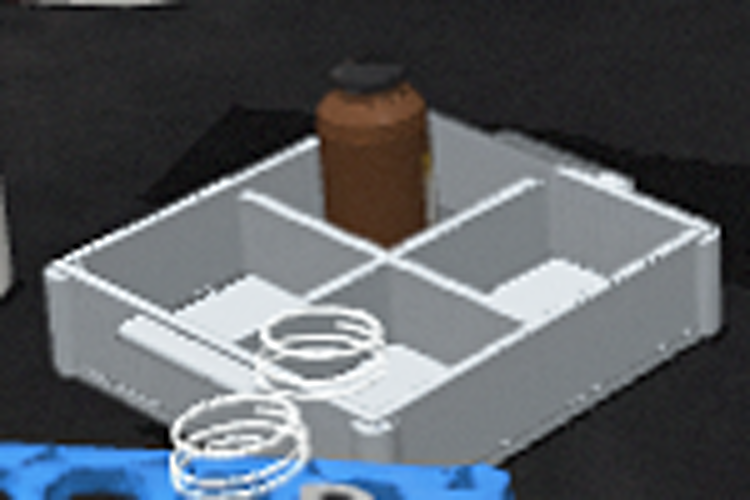

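View pics/k3.png

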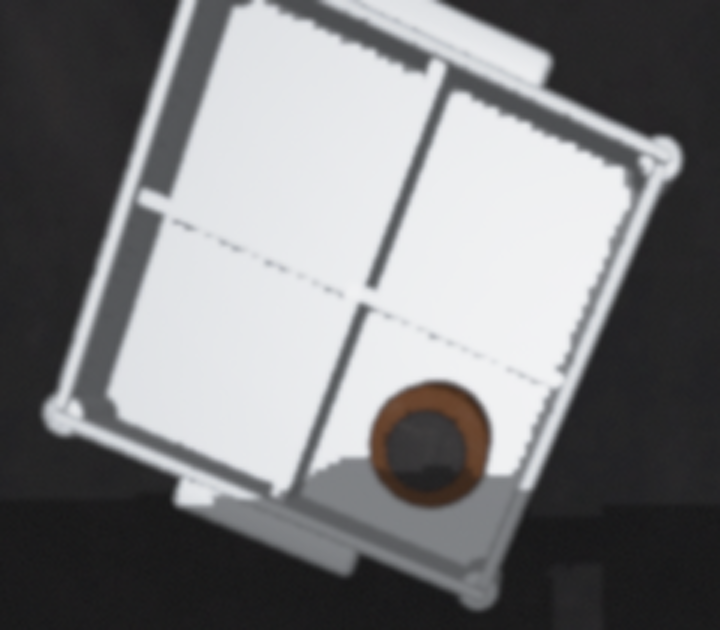

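```bash
python3 - <<'E'
from h import *
from scipy.optimize import least_squares
L=lambda t:pickle.load(open(f"pics/{t}.pkl","rb"))
s,d,w=L("scene0"),L("side0"),L("wrist0")
O={"A":[(w,(359.7,53)),(s,(243,170)),(d,(142.4,313.6))],"B":[(w,(300,196))],"C":[(w,(161,137.3)),(s,(231.3,218.7)),(d,(271,306.4))],
"D":[(s,(200.3,191.7)),(d,(204.4,345))],"O":[(w,(260.7,99)),(s,(237.5,194.5)),(d,(207.4,311.2))]}
for k,o in O.items():
    if len(o)>1: x,r=tri(o);print(k,x.round(4),np.round(r,4))
# fit: B is +x? brown in quadrant around B side: brown cell between A..B corners, adjacent B
loc={"A":(1,-1),"B":(1,1),"C":(-1,1),"D":(-1,-1),"O":(0,0)}
def X(k,q):
    h=.066; u=np.array(loc[k])*h
    return np.array([q[0],q[1],q[3]])+np.array([np.cos(q[2])*u[0]-np.sin(q[2])*u[1],np.sin(q[2])*u[0]+np.cos(q[2])*u[1],0])
best=None
def f(q,cams=None):
    r=[]
    for k,o in O.items():
        for p,uv in o:
            if cams and not any(p is c for c in cams): continue
            op,v=ray(p,uv); e=X(k,q)-op; r+=list((e-v*(v@e)))
    return r
for y0 in np.arange(0,6.28,1.57):
    r=least_squares(f,[.6,.1,y0,.036])
    if best is None or r.cost<best.cost: best=r
print(best.x.round(4),np.degrees(best.x[2]),"rms",np.sqrt(2*best.cost/11))
r=least_squares(lambda q:f(list(q)+[.036],[w]),best.x[:3]);print("wrist only",r.x.round(4))
print("chk chirality det", np.cross(X("A",best.x)[:2]-X("O",best.x)[:2],X("B",best.x)[:2]-X("O",best.x)[:2]))
r=least_squares(lambda q:f(list(q)+[.036],[w]),best.x[:3])
# brown spot
for z in (.066,): print("brown cap",atz(w,(140+427/3,447/3),z).round(4))
q=best.x
for c in [(33,33),(33,-33),(-33,33),(-33,-33)]:
    u=np.array(c)/1000;print(c,[round(q[0]+np.cos(q[2])*u[0]-np.sin(q[2])*u[1],4),round(q[1]+np.sin(q[2])*u[0]+np.cos(q[2])*u[1],4)])
print(manip.state()["clock"])
E
```

```text
A [0.6835 0.1345 0.0342] [0.0007 0.0012 0.0009]
C [0.5113 0.0668 0.033 ] [0.0017 0.0008 0.0018]
D [0.5638 0.1869 0.0331] [0.0007 0.0007]
O [0.5985 0.0996 0.03  ] [0.0015 0.0009 0.0012]
[0.5955 0.1048 7.3371 0.0292] 420.3861510569822 rms 0.0828190854435339
wrist only [0.6165 0.0585 7.4278]
chk chirality det 0.008712000000000004
brown cap [0.6209 0.0596 0.066 ]
(33, 33) [np.float64(0.5831), np.float64(0.1498)]
(33, -33) [np.float64(0.6405), np.float64(0.1172)]
(-33, 33) [np.float64(0.5505), np.float64(0.0924)]
(-33, -33) [np.float64(0.6079), np.float64(0.0598)]
0.75<stdin>:27: DeprecationWarning: Arrays of 2-dimensional vectors are deprecated. Use arrays of 3-dimensional vectors instead. (deprecated in NumPy 2.0)
```

```bash
cat > fit.py <<'E'
from h import *
from scipy.optimize import least_squares
L=lambda t:pickle.load(open(f"pics/{t}.pkl","rb"))
s,d,w=L("scene0"),L("side0"),L("wrist0")
O={"A":[(w,(359.7,53)),(s,(243,170)),(d,(142.4,313.6))],"B":[(w,(300,196))],"C":[(w,(161,137.3)),(s,(231.3,218.7)),(d,(271,306.4))],
"D":[(s,(200.3,191.7)),(d,(204.4,345))],"O":[(w,(260.7,99)),(s,(237.5,194.5)),(d,(207.4,311.2))]}
loc={"B":(1,1),"A":(-1,1),"D":(-1,-1),"C":(1,-1),"O":(0,0)}
def W(q,u,z): return np.array([q[0]+np.cos(q[2])*u[0]-np.sin(q[2])*u[1],q[1]+np.sin(q[2])*u[0]+np.cos(q[2])*u[1],z])
def f(q,cams):
    r=[]
    for k,o in O.items():
        for p,uv in o:
            if not any(p is c for c in cams): continue
            op,v=ray(p,uv); e=W(q,np.array(loc[k])*q[4],q[3])-op; r+=list((e-v*(v@e)))
    return r
for nm,c in (("all",[s,d,w]),("w",[w]),("sd",[s,d])):
  for fix in (0,1):
    g=(lambda q:f([q[0],q[1],q[2],.036,.066],c)) if fix else (lambda q:f([q[0],q[1],q[2],q[3],.066],c))
    best=min((least_squares(g,[.6,.1,y0]+([] if fix else [.036])) for y0 in np.arange(0,6.28,1.57)),key=lambda r:r.cost)
    q=best.x; print(nm,fix,q.round(4),np.sqrt(2*best.cost/len(best.fun)*3).round(4))
    if fix==1 and nm!="sd":
      for u in [(33,33),(33,-33),(-33,33),(-33,-33)]: print(u,W(q,np.array(u)/1000,0).round(4)[:2])
E
python3 fit.py
```

```text
all 0 [0.598  0.1006 4.3035 0.0324] 0.0018
all 1 [0.5973 0.1008 4.3065] 0.003
(33, 33) [0.6146 0.0574]
(33, -33) [0.5539 0.0835]
(-33, 33) [0.6406 0.118 ]
(-33, -33) [0.58   0.1441]
w 0 [0.7023 0.0504 1.1628 0.7431] 0.0015
w 1 [0.599  0.1015 4.3043] 0.0025
(33, 33) [0.6162 0.0581]
(33, -33) [0.5556 0.0843]
(-33, 33) [0.6424 0.1187]
(-33, -33) [0.5818 0.1449]
sd 0 [0.5973 0.0998 4.2982 0.0329] 0.0013
sd 1 [0.5961 0.1001 4.2987] 0.0027
```

Carrier centre comes out at about (0.598, 0.101), yaw about 246.5°. The brown bottle is found in cell (+33,+33), which agrees with the text. Red will go to cell (-33,+33) with the jaws along carrier y. Blue will go to (+33,-33) with the jaws along carrier x. Gripping high (TCP about 37 mm up the bottle) keeps the fingers above the walls. First move is to a point above red.

Call:
{"op": "step_arm", "data": {"rows": [[0,-0.0228,0.0303,0,0,0,0.8],[0,-0.0228,0.0303,0,0,0,0.8],[0,-0.0228,0.0303,0,0,0,0.8],[0,-0.0228,0.0303,0,0,0,0.8],[0,-0.0228,0.0303,0,0,0,0.8],[0,-0.0228,0.0303,0,0,0,0.8],[0,0,0,0.1373,0,0,0.8],[0,0,0,0.1373,0,0,0.8],[0,0,0,0.1373,0,0,0.8],[0,0,0,0,0,0,0.8],[0,0,0,0,0,0,0.8]], "squeeze": 20}}

```text
clock: 1.85
position: [0.5133, -0.1816, 0.2187]
eef_rot: [1.503, 0.987, -1.503]
wrist_force: [-0.8, 0.4, 0.0]
grip_width: 0.798
```

```bash
python3 - <<'E'
from h import *
p=grab("wrist","w1");print(proj(p,[.5129,-.1816,.11]),proj(p,[.5381,-.3369,.11]))
d=grab("side","d1")
print(manip.state()["position"])
cv2.imwrite("pics/d1c.png",cv2.resize(d["pixels"][100:300,220:460],None,fx=3,fy=3))
E
```

```text
[np.float64(318.36682850822825), np.float64(236.59304056208066)] [np.float64(421.64820641457095), np.float64(392.1944210826713)]
[ 0.51322887 -0.18166279  0.2186419 ]
```

View pics/w1.png

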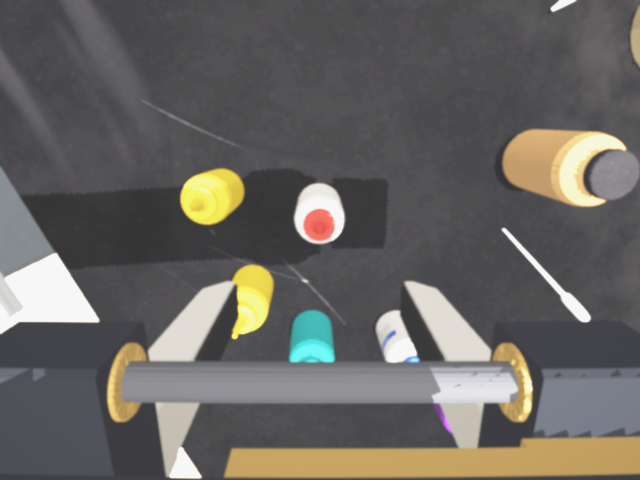

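View pics/d1c.png

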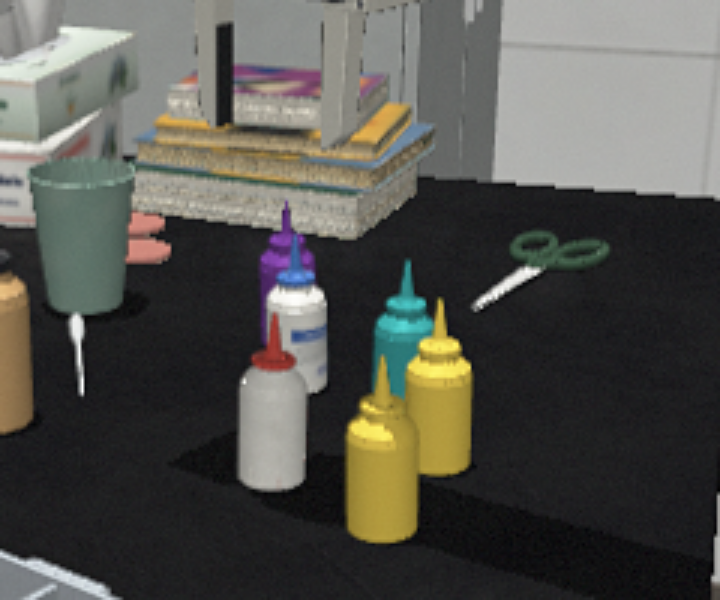

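In the wrist view the red tip sits at about (318,236), where the estimate predicted it, centred between the fingers. I'll descend and grip.

Call:
{"op": "step_arm", "data": {"rows": [[0.03,0,0,0,0,0,0.8],[0.03,0,0,0,0,0,0.8],[0.03,0,0,0,0,0,0.8],[0.03,0,0,0,0,0,0.8],[0.03,0,0,0,0,0,0.8],[0.0105,0,0,0,0,0,0.8],[0.0105,0,0,0,0,0,0.8],[0.0105,0,0,0,0,0,0.8],[0,0,0,0,0,0,0.8],[0,0,0,0,0,0,0.2],[0,0,0,0,0,0,0.2],[0,0,0,0,0,0,0.2],[0,0,0,0,0,0,0.2],[0,0,0,0,0,0,0.2],[0,0,0,0,0,0,0.2],[0,0,0,0,0,0,0.2]], "squeeze": 20}}

```text
clock: 3.55
position: [0.5134, -0.1818, 0.0375]
eef_rot: [1.506, 0.985, -1.505]
wrist_force: [-0.5, -0.3, 3.1]
grip_width: 0.443
```

```bash
python3 - <<'E'
from h import *
d=grab("side","d2");s=grab("scene","s2")
a=cv2.resize(d["pixels"][130:290,250:400],None,fx=3,fy=3);b=cv2.resize(s["pixels"][170:330,260:360],None,fx=3,fy=3)
cv2.imwrite("pics/g2.png",np.hstack([a,b]))
print(manip.state())
E
```

```text
{'clock': 3.65, 'qpos': array([ 0.25589845,  0.70134428,  0.06877253,  1.90854779, -0.08740665,
        0.53402515, -0.0281146 ]), 'qd': array([-8.32957630e-04,  4.12648489e-04, -3.71996116e-04, -1.24567270e-03,
       -2.35705565e-04, -4.83388165e-04, -5.64033278e-05]), 'effort': array([ 8.35887180e-02, -4.03318119e+01,  1.18093528e+00, -9.03719187e+00,
       -1.48105330e-02, -1.16493981e-01, -1.67288545e-03]), 'position': array([ 0.51342146, -0.18181427,  0.03745865]), 'eef_rot': array([ 1.50603415,  0.98502988, -1.50531823]), 'wrist_force': array([-0.2997383 ,  0.3662827 ,  3.80987088]), 'wrist_torque': array([ 0.12114656,  0.05603023, -0.08607042]), 'grip_width': 0.4423777755588955}
```

View pics/g2.png

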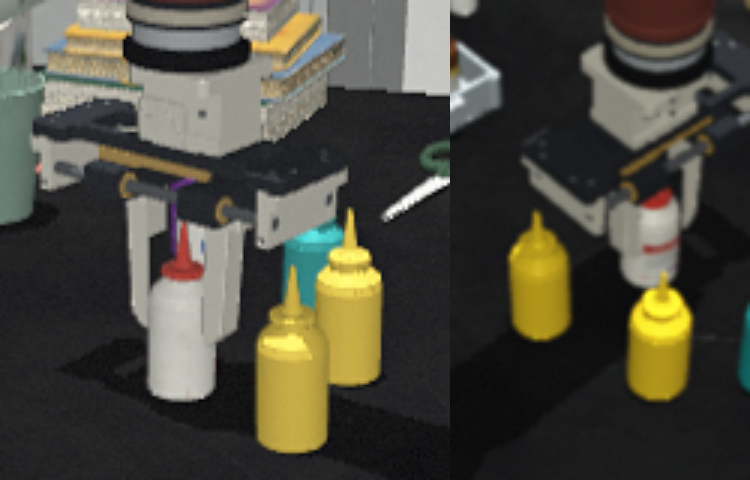

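The opening reads 41 mm, and both views show red held upright with the fingers round its body. I'll lift it and carry it over to cell (-33,+33).

Call:
{"op": "step_arm", "data": {"rows": [[-0.01,0,0,0,0,0,0.2],[-0.03,0,0,0,0,0,0.2],[-0.04,0,0,0,0,0,0.2],[-0.04,0,0,0,0,0,0.2],[-0.02,0,0,0,0,0,0.2],[0,0,-0.016,0,0,0,0.2],[0,0,-0.032,0,0,0,0.2],[0,0,-0.036,0,0,0,0.2],[0,0,-0.036,0,0,0,0.2],[0,0,-0.036,0,0,0,0.2],[0,-0.001,-0.036,0,0,0,0.2],[0,-0.001,-0.036,0,0,0,0.2],[0,-0.001,-0.036,0,0,0,0.2],[0,0,-0.032,0,0,0,0.2],[0,0,-0.02,0,0,0,0.2],[0,0,-0.01,0,0,0,0.2],[0,0,0,0,0,0,0.2],[0,0,0,0,0,0,0.2],[0,0,0,0,0,0,0.2]]}}

```text
clock: 5.55
position: [0.6405, 0.116, 0.177]
eef_rot: [1.506, 0.983, -1.509]
wrist_force: [-0.4, 0.3, -0.6]
grip_width: 0.438
```

```bash
python3 - <<'E'
from h import *
p=grab("wrist","w3");d=grab("side","d3");s=grab("scene","s3")
a=cv2.resize(d["pixels"][150:370,110:310],None,fx=2,fy=2);b=cv2.resize(s["pixels"][90:310,170:350],None,fx=2,fy=2)
cv2.imwrite("pics/g3.png",np.hstack([a,b]))
st=manip.state();print(st["clock"],st["position"],st["eef_rot"],st["wrist_force"],st["grip_width"])
R,_=cv2.Rodrigues(st["eef_rot"]);print(R.round(3))
E
```

```text
5.7 [0.64082851 0.1167089  0.17735873] [ 1.50686355  0.9837011  -1.50737079] [ 0.37427606 -0.03955575 -0.11177545] 0.4443359814924598
[[-0.     0.916 -0.402]
 [-0.    -0.402 -0.916]
 [-1.     0.     0.   ]]
```

View pics/g3.png

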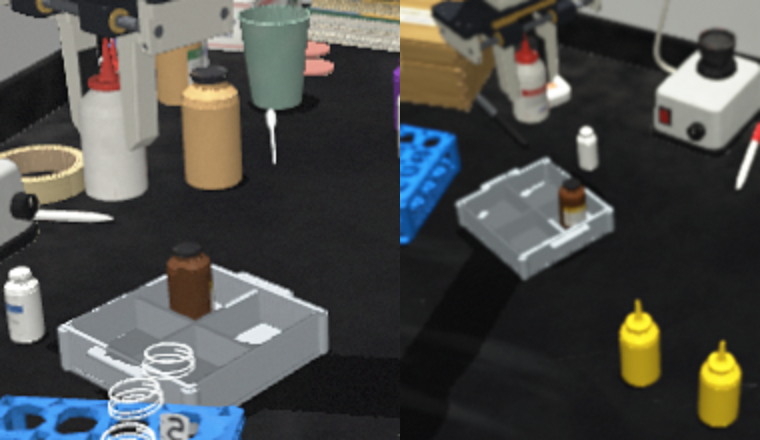

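View pics/w3.png

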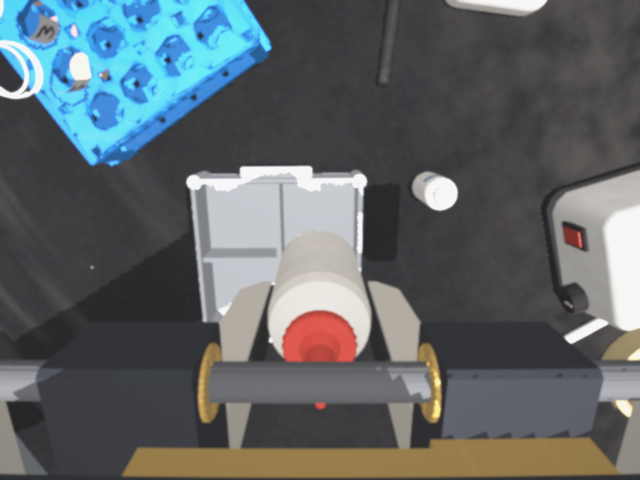

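Red is held upright at (0.641, 0.117). The carrier appears square to the wrist view, with post A at (360,181), post D at (194,181), and the divider meeting the back wall near (281,181). I'll use this view to refine the carrier pose.

```bash
cat > fit2.py <<'E'
from h import *
from scipy.optimize import least_squares
exec(open("fit.py").read().split("for nm,c in")[0])
p=pickle.load(open("pics/w3.pkl","rb"))
q0=[.598,.1006,4.3035]
for k in "ADO": print(k,np.round(proj(p,W(q0,np.array(loc[k])*.066,.036)),1), "cell",)
print("tri A",tri([(w,(359.7,53)),(p,(360.5,181))]))
for k,uv in (("A",(360.5,181)),("D",(194.5,181))): O[k].append((p,uv))
for nm,c in (("p",[p]),("all",[s,d,w,p]),("wp",[w,p])):
    r=least_squares(lambda q:f([q[0],q[1],q[2],.036,.066],c),q0);print(nm,r.x.round(4),np.sqrt(2*r.cost/len(r.fun)*3).round(4))
    for u in [(33,-33),(-33,33)]: print(u,W(r.x,np.array(u)/1000,0).round(4)[:2])
cv2.imwrite("pics/w3c.png",cv2.resize(p["pixels"][160:330,180:380],None,fx=4,fy=3.5))
E
python3 fit2.py
```

```text
A [361.1 181.7] cell
D [192.1 182.6] cell
O [279.2 262.2] cell
tri A (array([0.68398096, 0.13523158, 0.03303559]), [np.float64(0.0006911144936161385), np.float64(0.000691114493616354)])
p [0.5987 0.1012 4.2981] 0.0012
(33, -33) [0.5552 0.0843]
(-33, 33) [0.6421 0.1182]
all [0.5976 0.1008 4.3035] 0.0029
(33, -33) [0.5542 0.0837]
(-33, 33) [0.641 0.118]
wp [0.599  0.1014 4.3027] 0.0022
(33, -33) [0.5556 0.0843]
(-33, 33) [0.6424 0.1185]
```

View pics/w3c.png

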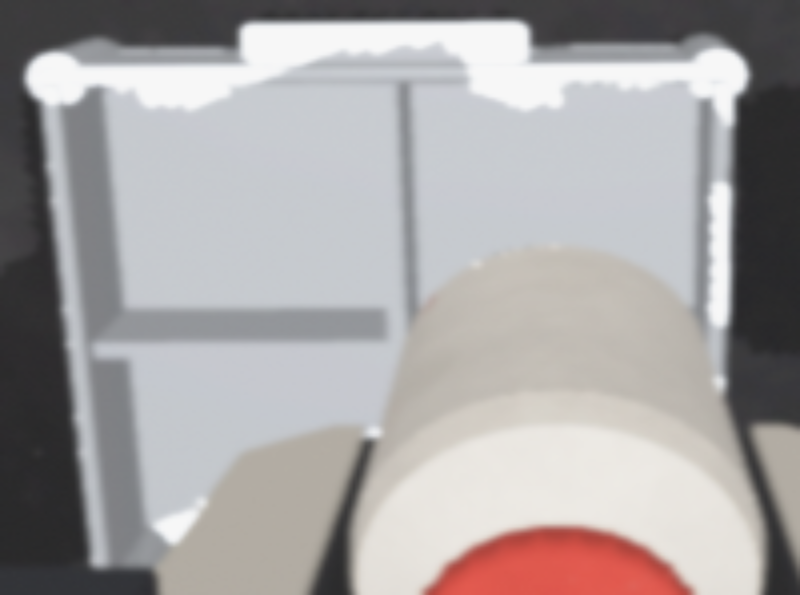

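All estimates agree within about 1.5 mm, against 10 mm of clearance. I'll correct by 1.7 mm and lower to just above the floor.

Call:
{"op": "step_arm", "data": {"rows": [[0.015,0,-0.0017,0,0,0,0.2],[0.03,0,0,0,0,0,0.2],[0.03,0,0,0,0,0,0.2],[0.025,0,0,0,0,0,0.2],[0.015,0,0,0,0,0,0.2],[0.008,0,0,0,0,0,0.2],[0.005,0,0,0,0,0,0.2],[0.003,0,0,0,0,0,0.2],[0,0,0,0,0,0,0.2],[0,0,0,0,0,0,0.2]]}}

```text
clock: 6.7
position: [0.6422, 0.1199, 0.047]
eef_rot: [1.507, 0.985, -1.504]
wrist_force: [0.7, -0.2, -0.1]
grip_width: 0.436
```

```bash
python3 - <<'E'
from h import *
d=grab("side","d4");s=grab("scene","s4")
a=cv2.resize(d["pixels"][230:370,120:290],None,fx=2.5,fy=2.5);b=cv2.resize(s["pixels"][110:250,180:300],None,fx=2.5,fy=2.5)
cv2.imwrite("pics/g4.png",np.hstack([a,b]))
st=manip.state();print(st["clock"],st["position"],st["wrist_force"],st["grip_width"])
E
```

```text
6.8 [0.64212968 0.11979764 0.04695168] [ 0.41972472 -0.49409103 -0.35106693] 0.4440104802451938
```

View pics/g4.png

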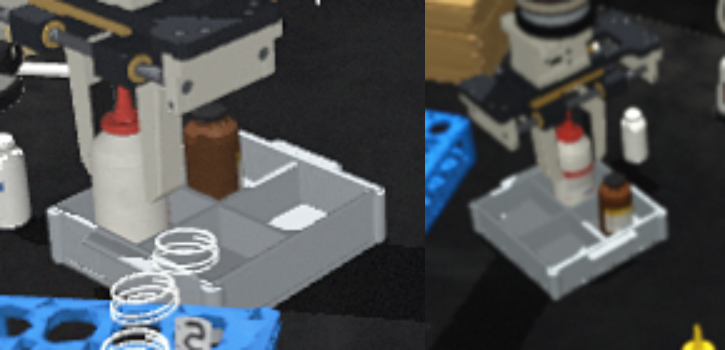

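Red is inside its cell, clear of the walls and of brown, with no contact yet. I'll lower it the last few millimetres.

Call:
{"op": "step_arm", "data": {"rows": [[0.002,0,0,0,0,0,0.2],[0.002,0,0,0,0,0,0.2],[0.001,0,0,0,0,0,0.2],[0,0,0,0,0,0,0.2],[0,0,0,0,0,0,0.2]]}}

```text
clock: 7.3
position: [0.6416, 0.1199, 0.0415]
eef_rot: [1.506, 0.986, -1.506]
wrist_force: [-0.5, 0.2, 3.6]
grip_width: 0.441
```

The 3.6 N contact at z = 0.0415 means it is on the floor. I'll release and rise.

Call:
{"op": "step_arm", "data": {"rows": [[0,0,0,0,0,0,0.5],[0,0,0,0,0,0,0.56],[0,0,0,0,0,0,0.6],[0,0,0,0,0,0,0.6],[0,0,0,0,0,0,0.6],[-0.01,0,0,0,0,0,0.6],[-0.03,0,0,0,0,0,0.6],[-0.04,0,0,0,0,0,0.6],[-0.04,0,0,0,0,0,0.6],[-0.04,0,0,0,0,0,0.6],[-0.02,0,0,0,0,0,0.6],[0,0,0,0,0,0,0.6],[0,0,0,0,0,0,0.6]]}}

```text
clock: 8.6
position: [0.6411, 0.1197, 0.221]
eef_rot: [1.505, 0.986, -1.506]
wrist_force: [-0.9, 0.5, -0.5]
grip_width: 0.6
```

```bash
python3 - <<'E'
from h import *
d=grab("side","d5");s=grab("scene","s5")
a=cv2.resize(d["pixels"][230:370,120:290],None,fx=2.5,fy=2.5);b=cv2.resize(s["pixels"][110:250,180:300],None,fx=2.5,fy=2.5)
cv2.imwrite("pics/g5.png",np.hstack([a,b]))
st=manip.state();print(st["clock"],st["position"],st["wrist_force"],st["grip_width"])
R,_=cv2.Rodrigues(st["eef_rot"]); print("blue in tool", R.T@(np.array([.5381,-.337,.2187])-st["position"]))
E
```

```text
8.7 [0.64031949 0.11956867 0.21915064] [-0.60182565 -0.45822278 -0.97486576] 0.6021336071420137
blue in tool [0.00117011 0.08908222 0.4593114 ]
```

View pics/g5.png

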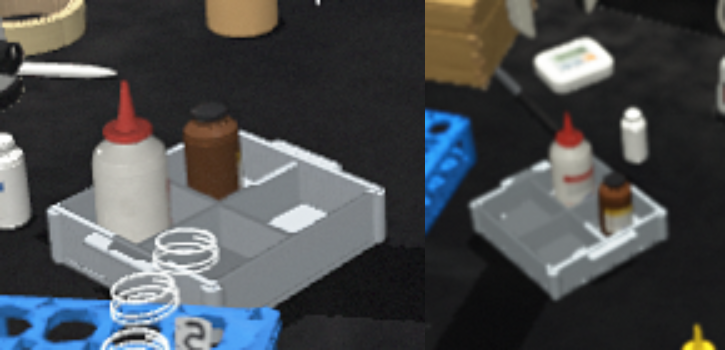

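Red stands upright in its cell and brown is untouched. Now over to blue, then a 90° turn.

Call:
{"op": "step_arm", "data": {"rows": [[0,0.003,0.0153,0,0,0,0.75],[0,0.007,0.036,0,0,0,0.75],[0,0.0075,0.039,0,0,0,0.75],[0,0.0075,0.039,0,0,0,0.75],[0,0.0075,0.039,0,0,0,0.75],[0,0.0075,0.039,0,0,0,0.75],[0,0.0075,0.039,0,0,0,0.75],[0,0.0075,0.039,0,0,0,0.75],[0,0.0075,0.039,0,0,0,0.75],[0,0.0075,0.039,0,0,0,0.75],[0,0.0075,0.039,0,0,0,0.75],[0,0.0075,0.036,0,0,0,0.75],[0,0.004,0.021,0,0,0,0.75],[0,0,0,0,0,0,0.75]]}}

```text
clock: 10.1
position: [0.5352, -0.3425, 0.2198]
eef_rot: [1.508, 0.98, -1.517]
wrist_force: [-0.0, 0.6, 0.1]
grip_width: 0.754
```

Call:
{"op": "step_arm", "data": {"rows": [[0,0,0,-0.1427,0,0,0.75],[0,0,0,-0.1428,0,0,0.75],[0,0,0,-0.1428,0,0,0.75],[0,0,0,-0.1428,0,0,0.75],[0,0,0,-0.1428,0,0,0.75],[0,0,0,-0.1428,0,0,0.75],[0,0,0,-0.1428,0,0,0.75],[0,0,0,-0.1428,0,0,0.75],[0,0,0,-0.1428,0,0,0.75],[0,0,0,-0.1428,0,0,0.75],[0,0,0,-0.1428,0,0,0.75],[0,0,0,0,0,0,0.75],[0,0,0,0,0,0,0.75]]}}

```text
clock: 11.4
position: [0.5393, -0.3356, 0.2207]
eef_rot: [0.325, 1.547, -0.323]
wrist_force: [-0.4, -1.2, 0.6]
grip_width: 0.752
```

```bash
python3 - <<'E'
from h import *
p=grab("wrist","w6");d=grab("side","d6");s=grab("scene","s6")
st=manip.state();print(st["clock"],st["position"],st["qpos"].round(2))
R,_=cv2.Rodrigues(st["eef_rot"]); print(R.round(3),"blue in tool", R.T@(np.array([.5381,-.337,.037])-st["position"]))
print(proj(p,[.538,-.337,.11]),proj(p,[.538,-.337,.08]))
cv2.imwrite("pics/g6.png",np.hstack([cv2.resize(d["pixels"][100:260,250:400],None,fx=2.5,fy=2.5),cv2.resize(s["pixels"][170:330,340:480],None,fx=2.5,fy=2.5)]))
E
```

```text
11.55 [ 0.53935004 -0.33625606  0.22097958] [ 0.69  0.6  -0.29  1.46  0.19  1.11  1.52]
[[-0.     0.401  0.916]
 [ 0.     0.916 -0.401]
 [-1.     0.    -0.001]] blue in tool [ 0.18397992 -0.0011971  -0.00074905]
[np.float64(316.59684899695867), np.float64(235.1034912951426)] [np.float64(316.81068864566123), np.float64(225.31308684703694)]
```

View pics/w6.png

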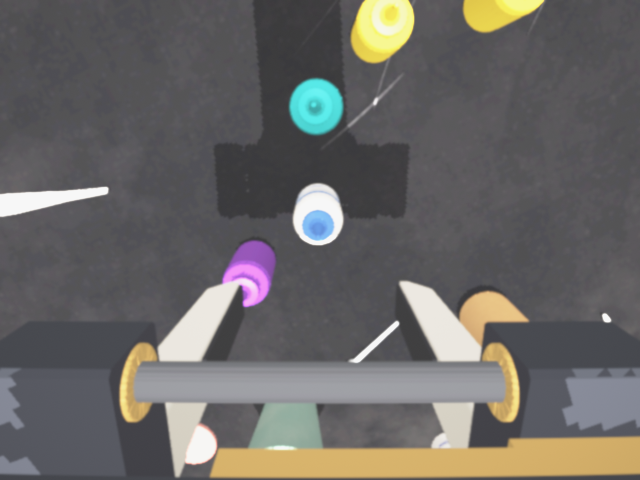

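View pics/g6.png

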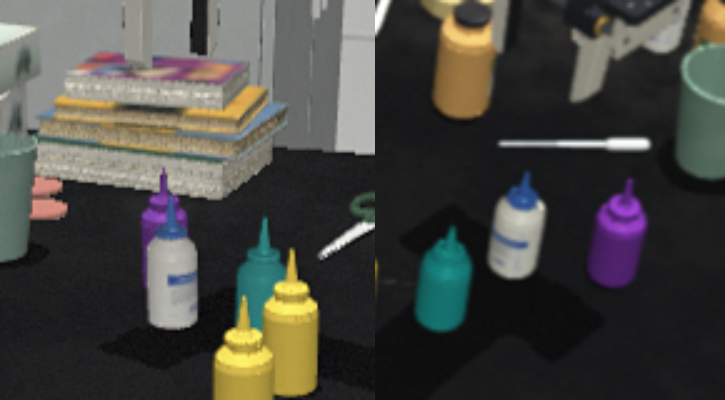

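The view shows the blue collar at (318,225), predicted at (317,225). Purple sits off the jaw line at (250,275). I'll descend and grip.

Call:
{"op": "step_arm", "data": {"rows": [[0.015,-0.001,-0.0007,0,0,0,0.75],[0.03,0,0,0,0,0,0.75],[0.035,0,0,0,0,0,0.75],[0.035,0,0,0,0,0,0.75],[0.03,0,0,0,0,0,0.75],[0.018,0,0,0,0,0,0.75],[0.011,0,0,0,0,0,0.75],[0.008,0,0,0,0,0,0.75],[0,0,0,0,0,0,0.75],[0,0,0,0,0,0,0.75],[0,0,0,0,0,0,0.2],[0,0,0,0,0,0,0.2],[0,0,0,0,0,0,0.2],[0,0,0,0,0,0,0.2],[0,0,0,0,0,0,0.2],[0,0,0,0,0,0,0.2],[0,0,0,0,0,0,0.2]]}}

```text
clock: 13.25
position: [0.5384, -0.3375, 0.0394]
eef_rot: [0.323, 1.546, -0.323]
wrist_force: [0.1, -0.5, 2.9]
grip_width: 0.438
```

```bash
python3 - <<'E'
from h import *
d=grab("side","d7");s=grab("scene","s7")
st=manip.state();print(st["clock"],st["position"],st["wrist_force"],st["grip_width"])
R,_=cv2.Rodrigues(st["eef_rot"]); print(R.round(3),"cell in tool", R.T@(np.array([.555,.084,.207])-st["position"]))
cv2.imwrite("pics/g7.png",np.hstack([cv2.resize(d["pixels"][100:260,250:400],None,fx=2.5,fy=2.5),cv2.resize(s["pixels"][170:330,340:480],None,fx=2.5,fy=2.5)]))
E
```

```text
13.35 [ 0.53842649 -0.33751994  0.03942249] [-0.8744868   0.93113978  3.19498501] 0.4401166970659297
[[ 0.     0.4    0.916]
 [-0.     0.916 -0.4  ]
 [-1.    -0.     0.   ]] cell in tool [-0.16765842  0.39287278 -0.15354998]
```

View pics/g7.png

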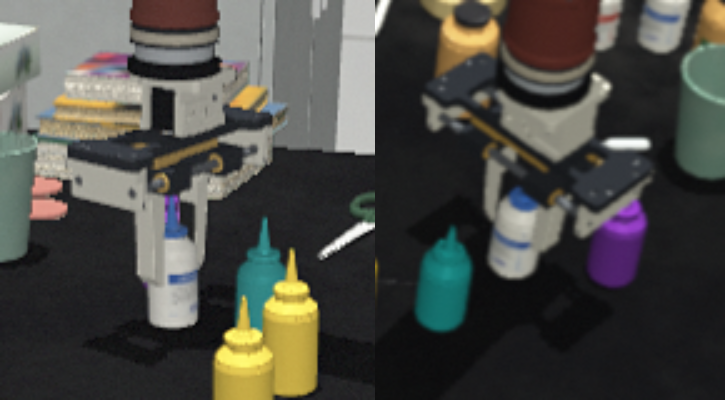

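Blue is gripped at 41 mm, upright. I'll lift and carry it to cell (+33,-33).

Call:
{"op": "step_arm", "data": {"rows": [[-0.01,0,0,0,0,0,0.2],[-0.03,0,0,0,0,0,0.2],[-0.045,0,0,0,0,0,0.2],[-0.045,0,0,0,0,0,0.2],[-0.03,0,0,0,0,0,0.2],[-0.005,0.016,-0.00625,0,0,0,0.2],[0,0.03,-0.0117,0,0,0,0.2],[0,0.038,-0.01485,0,0,0,0.2],[0,0.038,-0.01485,0,0,0,0.2],[0,0.038,-0.01485,0,0,0,0.2],[0,0.038,-0.01485,0,0,0,0.2],[0,0.038,-0.01485,0,0,0,0.2],[0,0.038,-0.01485,0,0,0,0.2],[0,0.038,-0.01485,0,0,0,0.2],[0,0.038,-0.01485,0,0,0,0.2],[0,0.025,-0.0098,0,0,0,0.2],[0,0.013,-0.005,0,0,0,0.2],[0,0.005,-0.002,0,0,0,0.2],[0,0,0,0,0,0,0.2],[0,0,0,0,0,0,0.2]]}}

```text
clock: 15.35
position: [0.5549, 0.0819, 0.2038]
eef_rot: [0.324, 1.547, -0.327]
wrist_force: [0.3, -1.1, -1.1]
grip_width: 0.446
```

```bash
python3 - <<'E'
from h import *
p=grab("wrist","w8");d=grab("side","d8");s=grab("scene","s8")
st=manip.state();print(st["clock"],st["position"],st["wrist_force"],st["grip_width"])
R,_=cv2.Rodrigues(st["eef_rot"]); print(R.round(3),"cell in tool", R.T@(np.array([.555,.084,.0434])-st["position"]))
cv2.imwrite("pics/g8.png",np.hstack([cv2.resize(d["pixels"][150:370,110:310],None,fx=2,fy=2),cv2.resize(s["pixels"][90:310,150:330],None,fx=2,fy=2)]))
E
```

```text
15.5 [0.55505285 0.08225765 0.20403951] [ 0.1362541  -0.16023335 -0.90578535] 0.441020807846082
[[-0.     0.403  0.915]
 [-0.001  0.915 -0.403]
 [-1.    -0.001  0.   ]] cell in tool [ 0.16063791  0.00171914 -0.00077291]
```

View pics/w8.png

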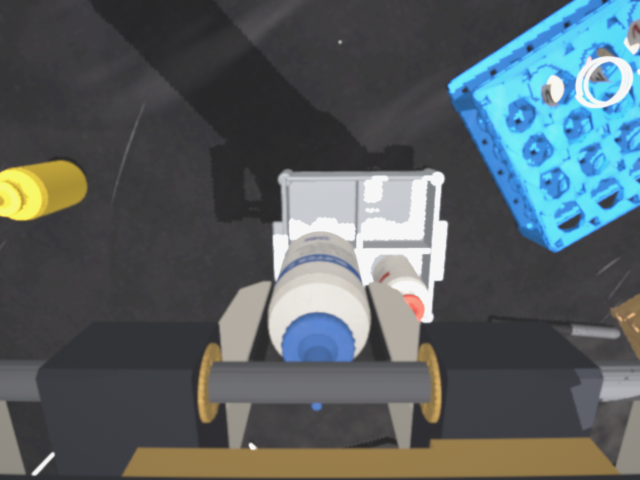

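View pics/g8.png

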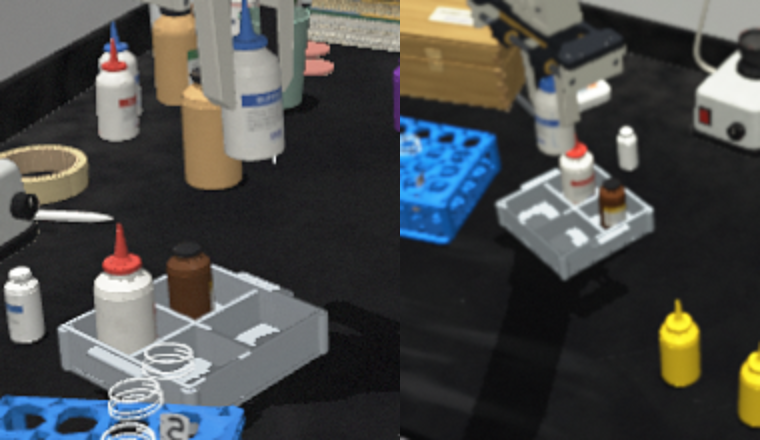

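Blue is above cell (+33,-33), with posts C at (285,179) and D at (437,178). Red and brown are still standing. A quick cross-check of the posts before lowering.

```bash
python3 - <<'E'
from h import *
exec(open("fit.py").read().split("for nm,c in")[0])
p=pickle.load(open("pics/w8.pkl","rb"))
for q in ([.598,.1006,4.3035],[.599,.1014,4.3027]):
  print([np.round(proj(p,W(q,np.array(loc[k])*.066,.036)),1) for k in "CD"])
O={"C":[(p,(285,179))],"D":[(p,(437.5,178))]}
r=least_squares(lambda q:f([q[0],q[1],q[2],.036,.066],[p]),[.598,.1006,4.3035]);print(r.x, W(r.x,(.033,-.033),0))
E
```

```text
[array([282. , 179.4]), array([437.9, 178.8])]
[array([283.4, 180.1]), array([439.3, 179.5])]
[0.59807777 0.10195388 4.3055605 ] [0.55471316 0.08470538 0.        ]
```

The cell centre holds at (0.555, 0.0845). Lowering to just above the floor.

Call:
{"op": "step_arm", "data": {"rows": [[0.015,0.002,-0.001,0,0,0,0.2],[0.035,0,0,0,0,0,0.2],[0.04,0,0,0,0,0,0.2],[0.03,0,0,0,0,0,0.2],[0.016,0,0,0,0,0,0.2],[0.01,0,0,0,0,0,0.2],[0.006,0,0,0,0,0,0.2],[0.003,0,0,0,0,0,0.2],[0,0,0,0,0,0,0.2],[0,0,0,0,0,0,0.2]]}}

```text
clock: 16.5
position: [0.5554, 0.0865, 0.05]
eef_rot: [0.324, 1.545, -0.323]
wrist_force: [-0.2, -0.0, -0.1]
grip_width: 0.443
```

```bash
python3 - <<'E'
from h import *
d=grab("side","d9");s=grab("scene","s9")
st=manip.state();print(st["clock"],st["position"],st["wrist_force"],st["grip_width"])
cv2.imwrite("pics/g9.png",np.hstack([cv2.resize(d["pixels"][210:370,120:290],None,fx=2.5,fy=2.5),cv2.resize(s["pixels"][100:260,180:300],None,fx=2.5,fy=2.5)]))
E
```

```text
16.6 [0.55533469 0.08651309 0.04993377] [-0.35328587 -0.2669935  -0.38085122] 0.4425145445340228
```

View pics/g9.png

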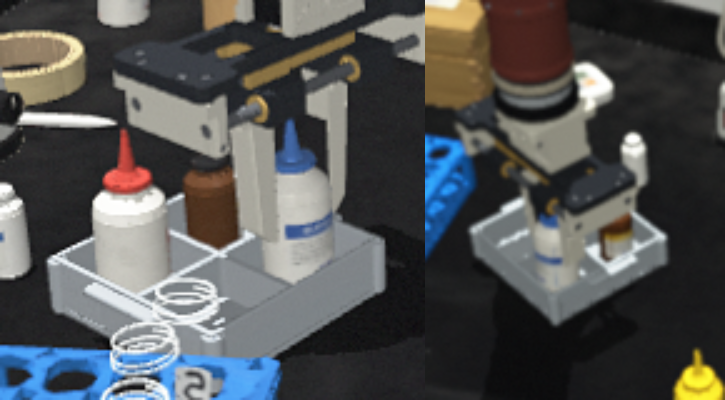

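Blue is inside its cell with no contact, about 6.5 mm to go.

Call:
{"op": "step_arm", "data": {"rows": [[0.002,-0.001,0,0,0,0,0.2],[0.002,0,0,0,0,0,0.2],[0.0015,0,0,0,0,0,0.2],[0.001,0,0,0,0,0,0.2],[0,0,0,0,0,0,0.2],[0,0,0,0,0,0,0.2]]}}

```text
clock: 17.2
position: [0.5544, 0.0854, 0.0434]
eef_rot: [0.323, 1.546, -0.324]
wrist_force: [-1.4, 0.1, 4.3]
grip_width: 0.44
```

Contact reads 4.3 N at z = 0.0434, exactly the expected height. Releasing and rising.

Call:
{"op": "step_arm", "data": {"rows": [[0,0,0,0,0,0,0.5],[0,0,0,0,0,0,0.56],[0,0,0,0,0,0,0.6],[0,0,0,0,0,0,0.6],[0,0,0,0,0,0,0.6],[-0.01,0,0,0,0,0,0.6],[-0.03,0,0,0,0,0,0.6],[-0.04,0,0,0,0,0,0.6],[-0.04,0,0,0,0,0,0.6],[-0.04,0,0,0,0,0,0.6],[-0.03,0,0,0,0,0,0.6],[0,0,0,0,0,0,0.6],[0,0,0,0,0,0,0.6],[0,0,0,0,0,0,0.6]]}}

```text
clock: 18.6
position: [0.5534, 0.0851, 0.2315]
eef_rot: [0.322, 1.549, -0.324]
wrist_force: [0.2, 0.5, -0.7]
grip_width: 0.596
```

```bash
python3 - <<'E'
from h import *
p=grab("wrist","w10");d=grab("side","d10");s=grab("scene","s10")
st=manip.state();print(st["clock"],st["position"],st["wrist_force"],st["grip_width"])
cv2.imwrite("pics/g10.png",np.hstack([cv2.resize(d["pixels"][210:370,120:290],None,fx=2.5,fy=2.5),cv2.resize(s["pixels"][100:260,180:300],None,fx=2.5,fy=2.5)]))
def blob(im,box,hue):
    H,S,V=cv2.split(cv2.cvtColor(im,cv2.COLOR_BGR2HSV)); x0,y0,x1,y1=box
    m=(((H<6)|(H>172)) if hue=="r" else ((H>106)&(H<122)))&(S>140)&(V>80)
    mm=np.zeros_like(H);mm[y0:y1,x0:x1]=m[y0:y1,x0:x1]
    c,l,stt,ce=cv2.connectedComponentsWithStats(mm)
    for i in np.argsort(-stt[1:,4])[:2]+1:
        ys,xs=np.where(l==i); print(hue,stt[i].tolist(),(xs[ys==ys.min()].mean(),ys.min()))
for im in (d["pixels"],s["pixels"]):
    b=(120,210,290,370) if im is d["pixels"] else (205,100,300,260)
    blob(im,b,"r");blob(im,b,"b")
E
```

```text
18.75 [0.55360104 0.0852482  0.23121857] [-1.03238428  0.49012076  0.27222475] 0.6035778092484997
r [161, 262, 20, 25, 231] (np.float64(168.5), np.int64(262))
b [229, 260, 18, 23, 177] (np.float64(235.5), np.int64(260))
b [218, 353, 15, 17, 74] (np.float64(227.0), np.int64(353))
r [232, 155, 12, 14, 92] (np.float64(236.5), np.int64(155))
r [236, 181, 2, 1, 2] (np.float64(236.5), np.int64(181))
b [226, 181, 10, 12, 57] (np.float64(230.0), np.int64(181))
```

View pics/g10.png

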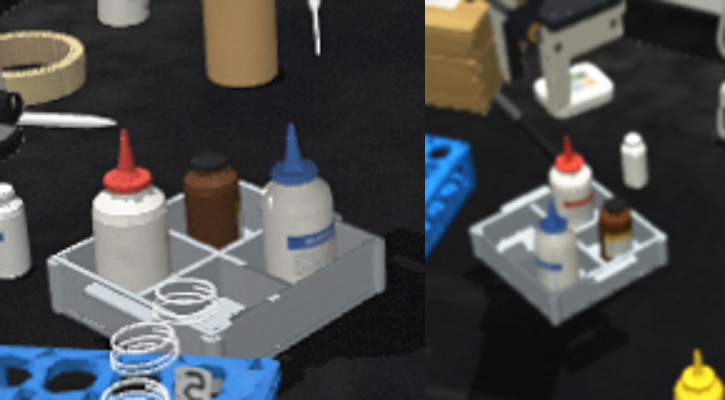

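View pics/w10.png

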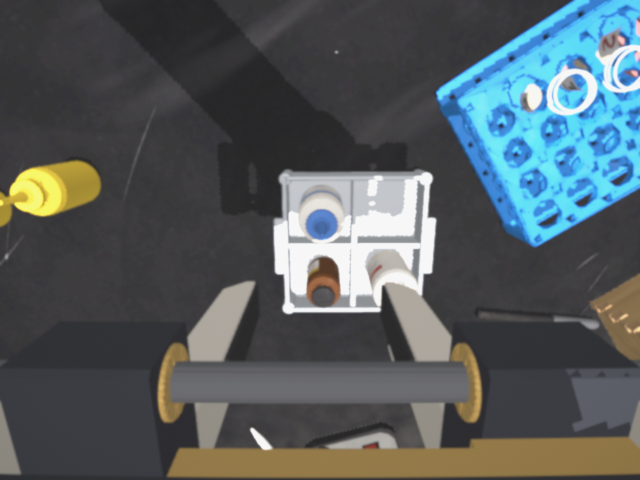

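```bash
python3 - <<'E'
from h import *
d=pickle.load(open("pics/d10.pkl","rb"));s=pickle.load(open("pics/s10.pkl","rb"))
print(tri([(d,(168.7,262)),(s,(236.5,154.8))]),tri([(d,(235.8,260)),(s,(230,180.5))]))
print(manip.job_done())
E
```

```text
(array([0.64204007, 0.1196633 , 0.11497431]), [np.float64(0.0005316984626382959), np.float64(0.0005316984626384061)]) (array([0.5541832 , 0.08527418, 0.11227812]), [np.float64(0.0007523823533380579), np.float64(0.0007523823533381383)])
the job is handed in; nothing more can be done
None
```

Both dropper bottles are standing upright in cells of their own in the carrier, and the job is handed in at about 19 s of the 51 s. Red is in cell (-33,+33) and blue is in (+33,-33). Each was lowered until it touched the floor (about 4 N) and only then released.

**Last checks:**
- **Positions:** the tips came out at (0.642, 0.120, 0.115) for red and (0.554, 0.085, 0.112) for blue. That is within about 2 mm of the cell centres and of the expected tip height of 0.114 m.
- **Brown bottle:** it was still standing in its cell in all three views.
- **Gripper:** it was open and clear above everything when I handed in.

**Disagreement:** the carrier rim measured 32–33 mm high against the stated 36 mm. The carrier position also varied by 1–2 mm between views, and neither affected the placing.

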